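# Unlock the steel document box with its key and hold the lid open by the turned key

## Robot

A 6-joint arm with a two-finger parallel gripper is mounted at the origin on a cart in front of the work surface, level with it; the furniture and walls round the work are solid. World frame = base frame: x ahead of the robot, y to its left, z up, the work surface at z = 0. Lengths are in m, angles in rad, forces in N, time in s.
With the tool pointing down it reaches from about 0.35 to 0.775 m from the base axis. Payload 7.3 kg.
Tool frame: the origin (TCP) lies on the centre line of the jaws, within the pads' length; the fingertips stand robot.nose_length ahead of it and the grasp point (between the pads) is the TCP (robot.nose_length is the distance from the TCP to the fingertips, in m); z points along the fingers, y is the direction in which the jaws open and shut (so a half turn about z gives the same grasp; the last joint's range is limited). The gripper opens to 92 mm and grips with 3 to 60 N. Pads are 19 mm wide; open, the fingers measure 130 mm over their backs; the gripper's body (75 mm by 190 mm) begins 47 mm behind the grasp point.
Start: joints at [1.161, 0.342, 1.524, -0, 1.275, -0.146], TCP at [0.137, 0.507, 0.246] pointing down, gripper open.
Joint ranges: [-2.53, 2.53], [-0.77, 2.02], [0.04, 2.7], [-1, 4.14], [0.28, 2.66], [-3.11, 3.11]. Speed limits (rad/s): [2.57, 2.57, 3.14, 3.14, 3.14, 3.14].

## Interface

Orientations are given as [roll, pitch, yaw] about the fixed x, y, z axes, in that order (R = Rz(yaw) Ry(pitch) Rx(roll)).
In Python, from cell import robot, read_camera gives the robot as it stands.
- The arm moves only by the shell command python3 -m crank 'ROWS' [FORCE]. ROWS is JSON, a list of rows, each a list of 7 numbers: the shift along the tool's x, y, z in cm, then the turn, a rotation vector about the tool's x, y, z in degrees, then the opening, from 0 (shut) to 1 (fully open). In form: [[tx, ty, tz, wx, wy, wz, jaw], ...]. A call has 1 to 5 rows; each row is the pose to reach, as a shift and turn from the pose commanded when the call began, along the tool's axes at that moment; what a row does not reach only later rows make up. A row lasts 1/8 s, in which the tool goes at most 62.5 mm and 10.7 degrees, less where a joint would pass 70% of its speed; a pose out of reach is approached as far as the arm can. A call with a gripper value outside its range is refused whole. The fingers move at their own pace and stop on an object; FORCE is the grip in N (left out, the last holds). Time passes only in rows, so rows that repeat a pose let the fingers close. It gives the time, the measured TCP pose, the force and the opening at its end, in the units of the state.
- robot.observe(): the state, without advancing time (a new reading comes with each control period).
- read_camera(name): name is "scene" or "side" or "wrist"; returns a dict with "frame" (384x512x3 uint8, red, green, blue), "intrinsics" (3x3 intrinsics, pixels), "R" (3x3) and "t" (3): a world point X has camera coordinates R X + t. Camera axes: x right, y down, z forward; pixel columns grow to the right and rows downward; lengths in m; the calibration is good to about 2 mm. A picture is of the moment at which its call begins. There is no depth.
- robot.hand_in(): hands the job in, once; it reports no verdict.
The state is a dict: "time": time; "qpos": joint angles; "qvel": joint speeds; "joint_efforts": joint torques, N m; "tool_pos": TCP position; "tool_rot": TCP orientation; "contact_force": force on the tool from outside, world axes, zero at the start; "torque": the same for the moment, N m; "opening": finger opening in m.
Only numpy, scipy, OpenCV 4.12 (cv2) and the standard library are available. Lean on these libraries where they do the work, as an engineer would, in place of code of your own. Each camera call takes 0.05 s, during which the arm holds its last target.

## Task

Take the blue-headed key from the wooden key stand, push it fully home in the lock on the lid of the grey steel box, working it past the sticky pins, and turn it a quarter turn clockwise. The lock springs back when let go, so keep the key turned and lift the lid by the key alone until its front edge is about 3 to 4 cm up; finish still holding it like that, key turned and lid raised, so that I can take the drive out. Leave the black key in the stand and do not disturb the mug or the phone.

Things in the scene. Friction and masses are not known exactly. Their poses are not given: they have to be found in the camera images.
- blue_key: Key to use: safe key, 62 mm long, 60 g, blue head up, standing in either slot of the stand. Origin: centre of the underside of its brass collar (14 mm wide, 4 mm high), which rests on the stand or, fully home, on the lock plate. Own z up the shank, x across the head's 9 mm thickness, y across its 30 mm width. Works either way round (half turn about z).
- blue_head (a point): Middle of the blue key's plastic head, 22 mm above the key's origin, same axes. The head is 9 mm thick (x), 30 mm wide (y), reaches from 18 mm below to 18 mm above this point and has two flat faces: grip it across the 9 mm.
- blue_tip (a point): Lower end of the blue key's blade, 21.5 mm below the key's origin. Above the tip comes a flat bit 15 mm high, 4 mm thick (x), 16 mm wide (y), its last 5 mm tapering to 1.6 by 9 mm; then 6.5 mm of round shank, 5 mm thick, up to the collar.
- black_key: Another key of the same shape, with black head and steel blade, in the other slot of the stand. Not for this box: leave it there.
- key_stand: Dark wooden block, fixed, 60 (x) by 140 (y) by 34 mm high. Origin: centre of its underside. Slots in its top at y = +35 and -35 mm, each 6 mm (x) by 18 mm (y), 27 mm deep; a key stands in each, collar on the top, key axes along the stand's to within some 8 degrees. Pull a key straight up 22 mm or more to free it.
- box: Grey steel document box, fixed, 160 (x) by 220 (y) by 77 mm high with its lid; the lock plate stands 3 mm higher. Origin: centre of its underside, on the desk. x points from the front (lock side) to the hinge side, z up. A small blue drive lies inside.
- lock (a point): Mouth of the key slot, on the steel lock plate at the lid's front, 79.5 mm above the desk, 35 mm behind the box's front. Moves with the lid. Axes: x to the hinge, y along the slot, z out of the lock. Slot 18 (y) by 6 mm (x), 1 mm chamfer, plate 5 mm thick, below it the plug, slotted 5 mm wide. Fully home the key's origin is here, and only there it can turn; turned, it is caught under the plate (1.5 mm play).
- pins (a point): Between two sticky spring pins in the plug, 12 mm below the mouth. One from each long side, 9.5 and 14.5 mm below the mouth, they stick out to the slot's middle until the bit shoves them aside: a straight push needs up to about 10 N, less if the key is rocked a few degrees to and fro while pressed.
- hinge (a point): Middle of the lid's hinge line at the back of the box, 72.5 mm above the desk, 125 mm behind the lock. The hinge runs along this point's y axis; its axes are the box's.
- plug (a joint): Turn of the lock plug, rad: 0 at rest (slot along the lock's y), grows as the key turns clockwise seen from above, stop at 1.66. A spring turns it back: 0.03 N m at the start, 0.11 N m at a quarter turn. Its cam hooks under the box's front edge and frees the lid only beyond about 1.2 rad. The key has 0.1 rad of play in the plug.
- lid (a joint): Lid angle, rad: 0 shut, grows as the lid is raised about the hinge; 0.2 rad lifts the front edge by 33 mm and the lock by 25 mm. Lid 360 to 560 g, 3 to 4 N to lift at the lock; falls shut when let go. A flat carrying handle lies on the lid, 47 to 78 mm behind the lock, 7 mm high.
- mug: Green and white mug with a handle, 101 mm high, behind the work. Bystander. Origin: centre of its underside.
- phone: Phone lying face up, 148 by 71 by 9 mm, on the left. Bystander. Origin: centre of its underside.

How it is judged:
By the outcome, as a careful person would: the job done as asked, in the order asked, and still so for the second after the job is handed in, while the arm keeps its last pose, push and grip.
It also fails if it takes over 58 s, if anything falls off the work surface, if the arm or the gripper's body presses on something with over 40 N, if the wrist force passes 120 N, or if a joint passes its speed limit or range.

## Working session

There is one attempt and no reset: what is moved stays moved. The work goes in short steps, Python scripts to look and compute and a shell command to move; the robot and the scene stay as the last step left them, time stands still between calls to the robot, and variables do not carry over. Pictures are saved under pics/ and viewed, and the job is handed in when it is done.

```bash
ls; mkdir -p pics; python3 - <<'E'
from cell import robot, read_camera
import cv2
s=robot.observe(); print(s); print(robot.nose_length)
for n in ["scene","side","wrist"]:
    c=read_camera(n); cv2.imwrite(f"pics/{n}0.png",c["frame"][:,:,::-1]); print(n,c["intrinsics"],c["R"],c["t"])
E
```

```text
pics
{'time': 0.0, 'qpos': array([ 1.16098670e+00,  3.42707202e-01,  1.52501653e+00,  4.81529199e-07,
        1.27539207e+00, -1.45988817e-01]), 'qvel': array([-0.00110597, -0.00012151, -0.00101251,  0.00010431, -0.00020872,
        0.00065978]), 'joint_efforts': array([-1.82618282e-03, -4.31232584e+01, -2.44215095e+01,  7.15735881e-02,
        5.61300537e-02, -1.09139201e-04]), 'tool_pos': array([0.13672583, 0.50649353, 0.24505316]), 'tool_rot': array([-3.14008577e+00, -2.22029075e-04,  2.87777153e+00]), 'contact_force': array([-0.15036783, -0.71238397, -0.06288072]), 'torque': array([0.03060798, 0.00912494, 0.02444681]), 'opening': 0.0916279934163262}
0.019
scene [[369.02229075   0.         257.48569244]
 [  0.         369.02229075 195.23261198]
 [  0.           0.           1.        ]] [[ 0.87225027 -0.48905786 -0.00137079]
 [-0.34437163 -0.61220275 -0.71176961]
 [ 0.34725733  0.62131329 -0.70241166]] [-0.55291322  0.21639903  0.78413941]
side [[439.3960407    0.         249.73446862]
 [  0.         439.3960407  187.81180483]
 [  0.           0.           1.        ]] [[ 0.82655783 -0.56258293 -0.01739563]
 [-0.31720749 -0.44007166 -0.84006925]
 [ 0.4649533   0.69988384 -0.54220019]] [-0.52270149  0.25019337  0.79540296]
wrist [[319.36238072   0.         253.10889964]
 [  0.         319.36238072 190.08444417]
 [  0.           0.           1.        ]] [[ 0.26141291  0.96522624 -0.00126511]
 [ 0.93142018 -0.25191291  0.26267152]
 [ 0.25321875 -0.06984407 -0.96488449]] [-0.52345184 -0.03260218  0.38958046]
```

View pics/scene0.png

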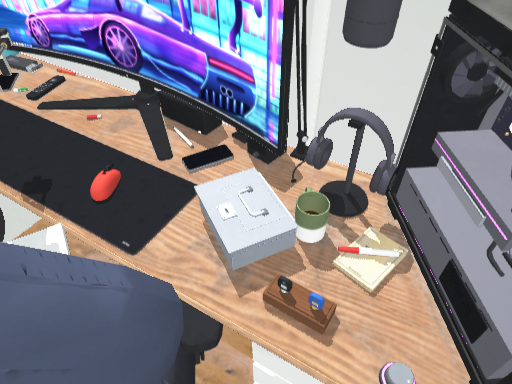

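View pics/side0.png

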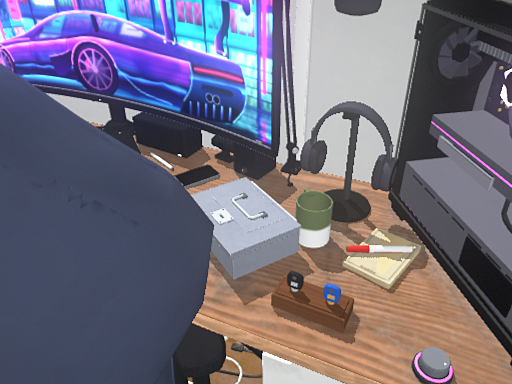

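View pics/wrist0.png

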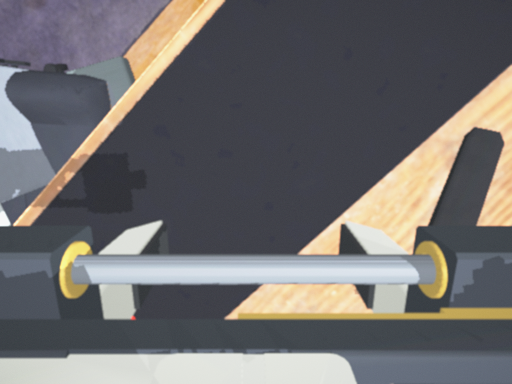

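The scene view shows the box with its lock plate near (227,210) and the handle near (255,200). The stand is near (300,303), with the black key at (286,284) and the blue key at (317,300). I'll zoom in on these.

```bash
python3 - <<'E'
import cv2
a=cv2.imread('pics/scene0.png')[160:340,185:345]; cv2.imwrite('pics/sc_z.png',cv2.resize(a,None,fx=3.3,fy=3.3,interpolation=cv2.INTER_CUBIC)[:600])
a=cv2.imread('pics/side0.png')[170:340,195:365]; cv2.imwrite('pics/si_z.png',cv2.resize(a,None,fx=3.5,fy=3.5,interpolation=cv2.INTER_CUBIC)[:600])
E
```

```text
(no output)
```

View pics/sc_z.png

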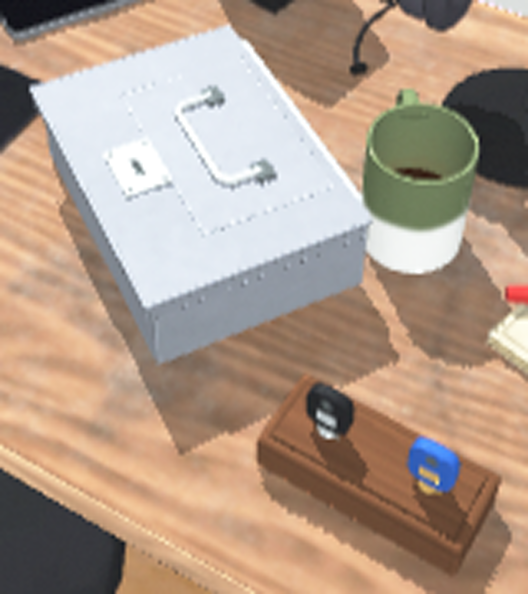

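View pics/si_z.png

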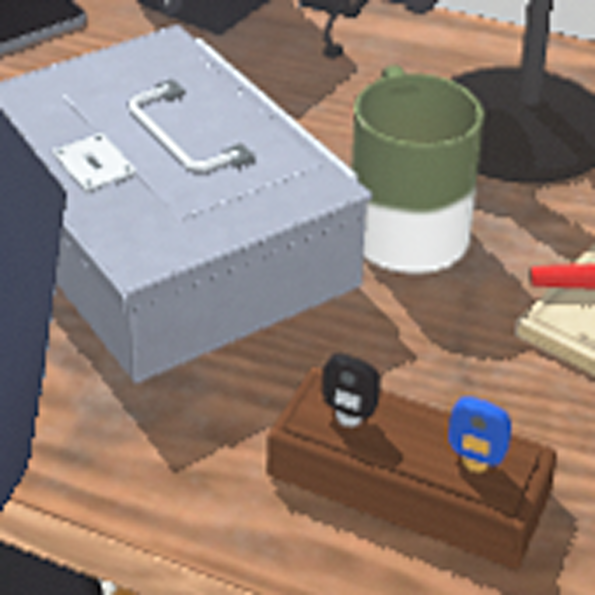

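```bash
cat > h.py <<'E'
import numpy as np, cv2
from cell import robot, read_camera
def ray(c,uv):
    K,R,t=c["intrinsics"],c["R"],c["t"]
    d=R.T@np.linalg.inv(K)@np.array([uv[0],uv[1],1.]); return -R.T@t,d/np.linalg.norm(d)
def onz(c,uv,z):
    o,d=ray(c,uv); return o+d*(z-o[2])/d[2]
def tri(rs):
    A=sum(np.eye(3)-np.outer(d,d) for o,d in rs); b=sum((np.eye(3)-np.outer(d,d))@o for o,d in rs)
    return np.linalg.solve(A,b)
def proj(c,X):
    p=c["intrinsics"]@(c["R"]@X+c["t"]); return p[:2]/p[2]
E
python3 - <<'E'
from h import *
np.set_printoptions(precision=4,suppress=True)
S=read_camera("scene");D=read_camera("side")
s=lambda u,v:(184.65+u/3.3,159.65+v/3.3)
d=lambda u,v:(194.65+u/3.5,169.65+v/3.5)
B=[onz(S,s(*p),.077) for p in [(32,88),(235,28),(368,227),(148,305)]]
print("box FL BL BR FR",np.array(B))
for n,a,b in [("x",0,1),("x",3,2),("y",3,0),("y",2,1)]:
    v=(B[b]-B[a]); print(n,np.linalg.norm(v),np.degrees(np.arctan2(v[1],v[0])))
print("lock scene",onz(S,s(138,167),.080),"side",onz(D,d(95,161),.080))
print("plate corners", [onz(S,s(*p),.080) for p in [(104,152),(150,138),(172,183),(125,197)]])
print("plate corners side", [onz(D,d(*p),.080) for p in [(52,150),(103,132),(136,175),(84,191)]])
print("side FR,BR",onz(D,d(123,295),.077),onz(D,d(367,195),.077))
rs=[]
for c,nm in ((S,'sc'),(D,'si')):
    h=cv2.cvtColor(c["frame"],cv2.COLOR_RGB2HSV)
    m=cv2.inRange(h,(105,170,90),(122,255,255)); x0,y0=(270,270)
    m[:260]=0;m[330:]=0;m[:,:290]=0;m[:,365:]=0
    ys,xs=np.nonzero(m); (cx,cy),_,_=cv2.minAreaRect(np.c_[xs,ys].astype(np.float32)); print(nm,len(xs),xs.min(),xs.max(),ys.min(),ys.max(),cx,cy)
    rs.append(ray(c,(cx,cy))); print(onz(c,(cx,cy),.056))
X=tri(rs);print("blue head",X)
print("stand top scene", [onz(S,s(*p),.034) for p in [(305,378),(498,480),(457,545),(260,438)]])
print("stand top side", [onz(D,d(*p),.034) for p in [(318,367),(555,455),(523,527),(270,435)]])
E
```

```text
box FL BL BR FR [[ 0.4734  0.0338  0.077 ]
 [ 0.6401  0.0196  0.077 ]
 [ 0.618  -0.2039  0.077 ]
 [ 0.4606 -0.1895  0.077 ]]
x 0.16733298103406802 -4.877310690678212
x 0.15801435080440532 -5.238567150597697
y 0.22362658652195408 86.72869263652038
y 0.22455580732385821 84.3433484150818
lock scene [ 0.5063 -0.0811  0.08  ] side [ 0.5062 -0.0828  0.08  ]
plate corners [array([ 0.4916, -0.0562,  0.08  ]), array([ 0.5262, -0.0597,  0.08  ]), array([ 0.5202, -0.1063,  0.08  ]), array([ 0.4863, -0.102 ,  0.08  ])]
plate corners side [array([ 0.4906, -0.0578,  0.08  ]), array([ 0.5259, -0.0598,  0.08  ]), array([ 0.5188, -0.1091,  0.08  ]), array([ 0.4855, -0.1045,  0.08  ])]
side FR,BR [ 0.4573 -0.1925  0.077 ] [ 0.6208 -0.201   0.077 ]
sc 107 309 323 293 307 316.1123962402344 299.82025146484375
[ 0.5627 -0.3599  0.056 ]
si 181 324 340 284 302 331.79998779296875 292.6000061035156
[ 0.5617 -0.3621  0.056 ]
blue head [ 0.5653 -0.3581  0.0506]
stand top scene [array([ 0.5352, -0.2611,  0.034 ]), array([ 0.599 , -0.3793,  0.034 ]), array([ 0.5529, -0.4005,  0.034 ]), array([ 0.4883, -0.2846,  0.034 ])]
stand top side [array([ 0.5377, -0.2622,  0.034 ]), array([ 0.5973, -0.3822,  0.034 ]), array([ 0.5511, -0.4063,  0.034 ]), array([ 0.4864, -0.2872,  0.034 ])]
```

```bash
cat > g.py <<'E'
import sys
from h import *
from scipy.spatial.transform import Rotation as Ro
# args: x y z yaw_deg [tilt about world axis: rx ry rz deg applied after]
a=[float(v) for v in sys.argv[1:]]
s=robot.observe(); R0=Ro.from_euler('xyz',s["tool_rot"])
T=Ro.from_euler('xyz',[180,0,a[3]],degrees=True)
if len(a)>4: T=Ro.from_rotvec(a[4:7],degrees=True)*T
print("t",round(s["time"],2),"pos",s["tool_pos"].round(4),"rpy",np.degrees(s["tool_rot"]).round(2),"q",s["qpos"].round(2),"F",s["contact_force"].round(1),"M",s["torque"].round(2),"op",round(s["opening"],4))
print("shift cm",(R0.inv().apply(np.array(a[:3])-s["tool_pos"])*100).round(2),"rot deg",np.degrees((R0.inv()*T).as_rotvec()).round(2))
E
python3 g.py .41 .24 .25 150; python3 g.py .40 .24 .25 150 | tail -1
```

```text
t 0.25 pos [0.1368 0.5067 0.2454] rpy [-179.96   -0.    164.89] q [ 1.16  0.34  1.52 -0.    1.28 -0.15] F [ 0.5 -0.3  0.6] M [-0.03  0.03  0.02] op 0.0918
shift cm [-33.33 -18.62  -0.45] rot deg [-0.04 -0.   14.89]
shift cm [-32.36 -18.89  -0.45] rot deg [-0.04 -0.   14.89]
```

```bash
python3 -m crank '[[-6,-3.4,0,0,0,4,1],[-12,-7,0,0,0,8,1],[-18,-10.4,0,0,0,12,1],[-24,-14,0,0,0,15,1],[-30,-17,0,0,0,15,1]]'; python3 g.py .52 -.05 .25 118
```

```text
time: 0.88
tool_pos: [0.3595, 0.285, 0.2459]
tool_rot: [3.141, 0.0, 2.616]
contact_force: [0.7, 0.1, 0.0]
opening: 0.092
t 0.88 pos [0.3595 0.285  0.2459] rpy [1.7997e+02 1.0000e-02 1.4986e+02] q [ 0.5   0.22  1.69  0.    1.23 -0.54] F [0.7 0.1 0. ] M [ 0.03 -0.04 -0.01] op 0.092
shift cm [-30.7  -20.91  -0.42] rot deg [ 0.04  0.   31.86]
```

```bash
python3 -m crank '[[-5,-3.4,0,0,0,6,1],[-10,-7,0,0,0,12,1],[-15,-10.4,0,0,0,18,1],[-20,-14,0,0,0,24,1],[-25,-17,0,0,0,30,1]]'; python3 g.py .53 -.29 .22 118
```

```text
time: 1.5
tool_pos: [0.4899, 0.012, 0.2458]
tool_rot: [3.141, 0.0, 2.088]
contact_force: [0.5, -0.2, -0.1]
opening: 0.0918
t 1.5 pos [0.4899 0.012  0.2458] rpy [179.98   0.   119.65] q [-0.13  0.28  1.62  0.    1.25 -0.65] F [ 0.5 -0.2 -0.1] M [-0.07 -0.03  0.  ] op 0.0918
shift cm [-28.23 -11.45   2.58] rot deg [0.02 0.   1.65]
```

```bash
python3 -m crank '[[0,0,0,0,0,0,1]]'; python3 g.py .53 -.30 .22 118
```

```text
time: 1.62
tool_pos: [0.4907, 0.0108, 0.2453]
tool_rot: [-3.141, 0.001, 2.087]
contact_force: [-0.1, -0.6, 0.2]
opening: 0.0919
t 1.62 pos [0.4907 0.0108 0.2453] rpy [-1.7999e+02  3.0000e-02  1.1955e+02] q [-0.13  0.28  1.62 -0.    1.25 -0.65] F [-0.1 -0.6  0.2] M [-0.04  0.02 -0.01] op 0.0919
shift cm [-28.97 -11.91   2.55] rot deg [-0.01  0.03  1.55]
```

```bash
python3 -m crank '[[-6,-2.4,0.5,0,0,0,1],[-12,-4.8,1,0,0,0,1],[-17,-7,1.5,0,0,0,1],[-22,-9,2,0,0,1.5,1],[-22,-9,2,0,0,1.5,1]]'; python3 - <<'E'
from h import *
c=read_camera("wrist"); cv2.imwrite("pics/w1.png",c["frame"][:,:,::-1]); print(-c["R"].T@c["t"],c["R"])
E
```

```text
time: 2.25
tool_pos: [0.5208, -0.2236, 0.2247]
tool_rot: [-3.141, -0.001, 2.063]
contact_force: [0.8, 1.0, -0.5]
opening: 0.0917
[ 0.48742642 -0.16229555  0.36338948] [[ 8.81442882e-01  4.72290019e-01 -7.64123253e-04]
 [ 4.55979082e-01 -8.50577744e-01  2.61917121e-01]
 [ 1.23050896e-01 -2.31213406e-01 -9.65090067e-01]]
```

View pics/w1.png

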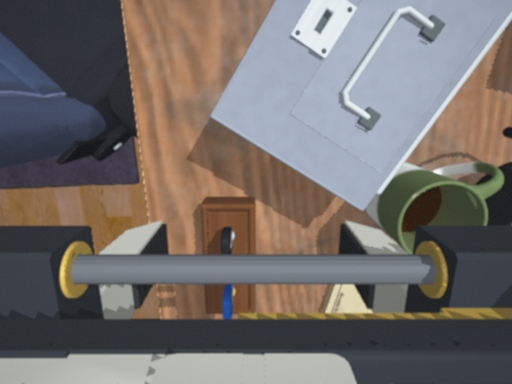

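Here the stand lies parallel to the image columns (204–255), with the blue head at about (228,298). The lock slot is at about (324,21).

```bash
python3 - <<'E'
import cv2
a=cv2.imread('pics/w1.png')
cv2.imwrite('pics/w1a.png',cv2.resize(a[0:60,285:360],None,fx=8,fy=8,interpolation=cv2.INTER_CUBIC))
cv2.imwrite('pics/w1b.png',cv2.resize(a[190:322,190:270],None,fx=4.5,fy=4.5,interpolation=cv2.INTER_CUBIC))
E
```

```text
(no output)
```

View pics/w1a.png

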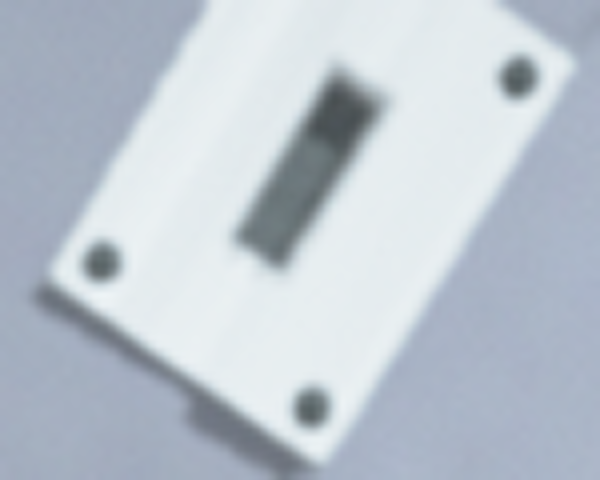

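View pics/w1b.png

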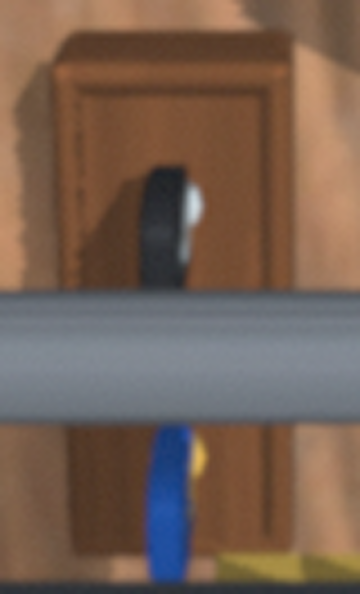

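```bash
python3 - <<'E'
from h import *
np.set_printoptions(precision=4,suppress=True)
c=read_camera("wrist")
f=lambda u,v:(284.56+u/8,-.44+v/8)
P=[onz(c,f(*p),.080) for p in [(337,65),(385,100),(285,270),(235,238)]]
print(P,"centre",np.mean(P,0))
for a,b in((3,0),(2,1)): v=P[b]-P[a]; print(np.linalg.norm(v),np.degrees(np.arctan2(v[1],v[0]))-90)
pl=[onz(c,f(*p),.080) for p in [(50,272),(320,465),(577,65)]]
v=pl[2]-pl[1];print("plate",np.linalg.norm(v),np.degrees(np.arctan2(v[1],v[0]))-90); v=pl[1]-pl[0];print(np.linalg.norm(v),np.degrees(np.arctan2(v[1],v[0])))
g=lambda u,v:(189.6+u/4.5,189.6+v/4.5)
T=[onz(c,g(*p),.034) for p in [(53,65),(293,65),(293,553),(77,553)]];print("stand",T)
v=T[2]-T[1];print("stand y dir",np.degrees(np.arctan2(v[1],v[0])))
v=T[1]-T[0];print("stand x dir",np.degrees(np.arctan2(v[1],v[0])))
H=np.array([.562,-.361,.074]);print("proj head top/bottom",proj(c,H),proj(c,H-[0,0,.036]))
print("tcp proj",proj(c,robot.observe()["tool_pos"]))
E
python3 g.py .562 -.361 .15 118
```

```text
[array([ 0.5038, -0.0677,  0.08  ]), array([ 0.5097, -0.0681,  0.08  ]), array([ 0.509 , -0.0861,  0.08  ]), array([ 0.503, -0.086,  0.08 ])] centre [ 0.5064 -0.077   0.08  ]
0.018304856955952784 -2.5506305496072486
0.01803164734224223 -2.188901297312995
plate 0.043905650600866944 -3.982414720099925
0.03384232688646158 -4.3782297470377465
stand [array([ 0.4875, -0.2794,  0.034 ]), array([ 0.5383, -0.2521,  0.034 ]), array([ 0.6028, -0.3714,  0.034 ]), array([ 0.5523, -0.3986,  0.034 ])]
stand y dir -61.64255172319159
stand x dir 28.289762978839622
proj head top/bottom [225.409  313.0274] [228.0245 293.3576]
tcp proj [255.4866 253.644 ]
t 2.35 pos [ 0.5207 -0.2205  0.2253] rpy [-1.7999e+02 -9.0000e-02  1.1841e+02] q [-0.54  0.43  1.44  0.    1.27 -1.03] F [ 0.1 -0.1  0.3] M [-0.09  0.02 -0.01] op 0.0919
shift cm [-14.34  -3.06   7.51] rot deg [-0.01 -0.09  0.41]
```

```bash
python3 - <<'E'
from h import *
np.set_printoptions(precision=4,suppress=True)
R=np.array([[ 8.81442882e-01,4.72290019e-01,-7.64123253e-04],[4.55979082e-01,-8.50577744e-01,2.61917121e-01],[1.23050896e-01,-2.31213406e-01,-9.65090067e-01]])
o=np.array([0.48742642,-0.16229555,0.36338948])
c=read_camera("wrist");c["R"]=R;c["t"]=-R@o
f=lambda u,v:(284.56+u/8,-.44+v/8)
P=[onz(c,f(*p),.080) for p in [(337,65),(385,100),(285,270),(235,238)]]
print("centre",np.mean(P,0))
pl=[onz(c,f(*p),.080) for p in [(50,272),(320,465),(577,65)]]
v=pl[2]-pl[1];print("plate",np.linalg.norm(v),np.degrees(np.arctan2(v[1],v[0]))-90); v=pl[1]-pl[0];print(np.linalg.norm(v),np.degrees(np.arctan2(v[1],v[0])))
g=lambda u,v:(189.6+u/4.5,189.6+v/4.5)
T=[onz(c,g(*p),.034) for p in [(53,65),(293,65),(293,553),(77,553)]];print("stand",T,np.mean(T,0))
c=read_camera("wrist");cv2.imwrite("pics/w2.png",cv2.resize(c["frame"][190:322,190:270,::-1],None,fx=4.5,fy=4.5,interpolation=cv2.INTER_CUBIC)); np.savez('w2.npz',**c)
E
```

```text
centre [ 0.5067 -0.0792  0.08  ]
plate 0.043826472639380186 -4.076073434612681
0.03379292427585602 -4.475465975368484
stand [array([ 0.4875, -0.2814,  0.034 ]), array([ 0.5383, -0.2542,  0.034 ]), array([ 0.6026, -0.3737,  0.034 ]), array([ 0.5521, -0.4007,  0.034 ])] [ 0.5451 -0.3275  0.034 ]
```

View pics/w2.png

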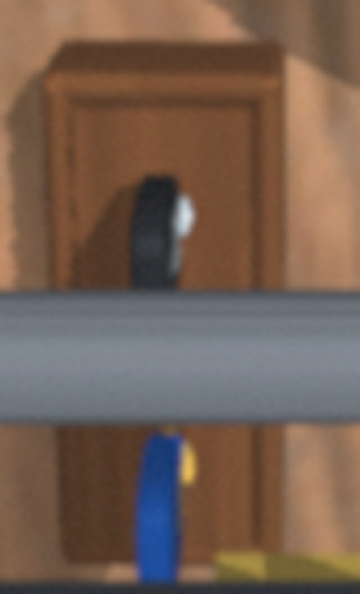

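```bash
python3 -m crank '[[-5,-1,1.5,0,0,0,1],[-10,-2,3,0,0,0,1],[-14.3,-3,4.5,0,0,0,1],[-14.3,-3,6,0,0,0,1],[-14.3,-3,6,0,0,0,1]]'; python3 -m crank '[[0,0,0,0,0,0,1]]'; python3 - <<'E'
from h import *
c=read_camera("wrist"); cv2.imwrite("pics/w3.png",c["frame"][:,:,::-1]); np.savez('w3.npz',**c)
E
python3 g.py .562 -.361 .058 118
```

```text
time: 3.08
tool_pos: [0.5622, -0.3592, 0.1643]
tool_rot: [-3.141, -0.004, 2.068]
contact_force: [-1.1, -0.5, 0.3]
opening: 0.0923
time: 3.2
tool_pos: [0.5631, -0.3599, 0.1668]
tool_rot: [3.141, 0.001, 2.068]
contact_force: [-0.3, 0.2, -0.5]
opening: 0.0917
t 3.25 pos [ 0.5632 -0.3602  0.1671] rpy [1.7995e+02 8.0000e-02 1.1849e+02] q [-0.68  0.67  1.2   0.    1.28 -1.18] F [-0.1  0.5 -0.4] M [-0.09 -0.03  0.02] op 0.092
shift cm [ 0.   -0.15 10.91] rot deg [0.05 0.08 0.49]
```

View pics/w3.png

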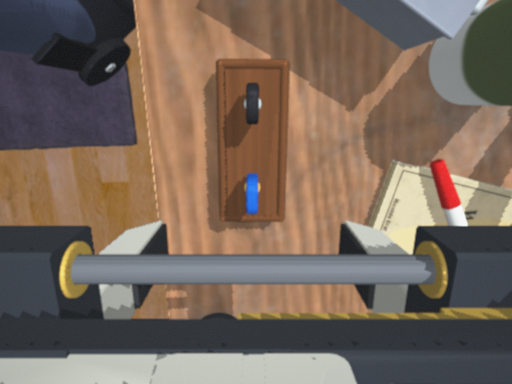

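The blue head now shows in full at about (252,195), almost centred between the jaws.

```bash
python3 - <<'E'
from h import *
c=dict(np.load('w3.npz'))
h=cv2.cvtColor(c["frame"],cv2.COLOR_RGB2HSV); m=cv2.inRange(h,(105,170,80),(125,255,255)); m[:160]=0;m[225:]=0;m[:,:230]=0;m[:,280:]=0
ys,xs=np.nonzero(m);print(cv2.minAreaRect(np.c_[xs,ys].astype(np.float32)),xs.min(),xs.max(),ys.min(),ys.max())
for y in range(ys.min(),ys.max()+1,3): r=xs[ys==y];print(y,r.min(),r.max())
top=onz(c,((xs.min()+xs.max())/2,ys.max()-4),.074);print(top)
for z in(.038,.056,.074): print(z,proj(c,np.array([.562,-.361,z])),proj(c,np.r_[robot.observe()["tool_pos"][:2],z]))
a=cv2.resize(c["frame"][50:230,205:300,::-1],None,fx=3.3,fy=3.3,interpolation=cv2.INTER_CUBIC);cv2.imwrite("pics/w3a.png",a)
E
```

```text
((251.5, 193.0), (38.0, 9.0), 90.0) 247 256 174 212
174 249 255
177 248 256
180 247 256
183 247 256
186 247 256
189 247 256
192 247 256
195 247 256
198 247 256
201 247 256
204 247 256
207 247 256
210 247 256
[ 0.56511039 -0.36716162  0.074     ]
0.038 [251.89946186 187.23301417] [253.5562634 187.0709524]
0.056 [251.83197951 192.88286644] [253.59979375 192.71075818]
0.074 [251.75480508 199.34417166] [253.64957706 199.16069895]
```

View pics/w3a.png

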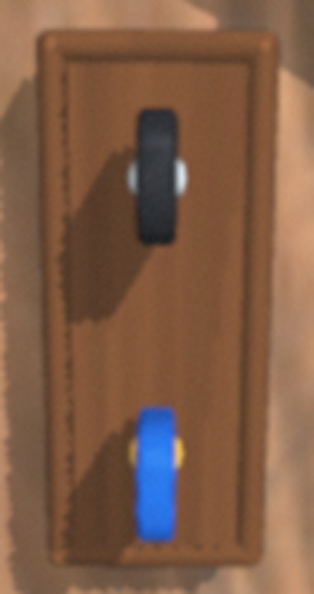

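```bash
python3 -m crank '[[0,-0.15,3,0,0,0.4,1],[0,-0.15,6,0,0,0.4,1],[0,-0.15,9,0,0,0.4,1],[0,-0.15,10.7,0,0,0.4,1],[0,-0.15,10.7,0,0,0.4,0.5]]'; python3 -m crank '[[0,0,0,0,0,0,0.3],[0,0,0,0,0,0,0.1],[0,0,0,0,0,0,0],[0,0,0,0,0,0,0],[0,0,0,0,0,0,0]]' 40;python3 g.py .562 -.361 .058 118; python3 - <<'E'
from h import *
c=read_camera("wrist"); cv2.imwrite("pics/w4.png",c["frame"][:,:,::-1])
c=read_camera("scene"); cv2.imwrite("pics/s4.png",c["frame"][:,:,::-1])
E
```

```text
time: 3.88
tool_pos: [0.5611, -0.3616, 0.0583]
tool_rot: [-3.141, -0.001, 2.06]
contact_force: [-1.2, 0.4, 0.8]
opening: 0.0854
time: 4.5
tool_pos: [0.5613, -0.3623, 0.0588]
tool_rot: [3.142, 0.0, 2.059]
contact_force: [-0.5, -0.2, -0.0]
opening: 0.0366
t 4.5 pos [ 0.5613 -0.3623  0.0588] rpy [180.     0.   117.99] q [-0.69  0.78  1.3   0.    1.06 -1.18] F [-0.5 -0.2 -0. ] M [-0.08  0.04  0.  ] op 0.0366
shift cm [0.08 0.13 0.08] rot deg [ 0.    0.   -0.01]
```

View pics/w4.png

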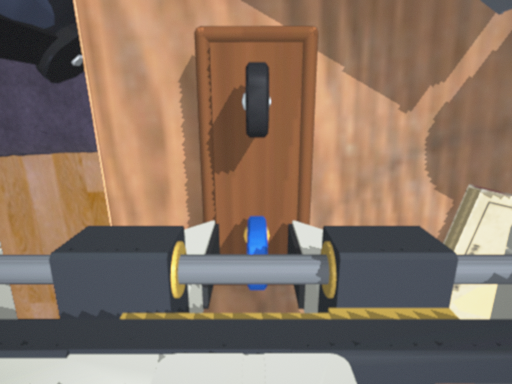

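The jaws are closing round the blue head, which is near their centre (column 257). I'll keep closing.

```bash
python3 -m crank '[[0,0,0,0,0,0,0],[0,0,0,0,0,0,0],[0,0,0,0,0,0,0],[0,0,0,0,0,0,0],[0,0,0,0,0,0,0]]' 45;python3 g.py .562 -.361 .10 118
```

```text
time: 5.22
tool_pos: [0.5619, -0.3619, 0.0588]
tool_rot: [3.14, 0.0, 2.059]
contact_force: [4.4, 2.9, -2.1]
opening: 0.0089
t 5.22 pos [ 0.5619 -0.3619  0.0588] rpy [1.7993e+02 2.0000e-02 1.1799e+02] q [-0.69  0.78  1.3   0.    1.06 -1.18] F [ 4.4  2.9 -2.1] M [ 0.42 -0.81 -0.03] op 0.0089
shift cm [ 0.08  0.06 -4.12] rot deg [ 0.07  0.02 -0.01]
```

```bash
python3 -m crank '[[0,0.1,0,0,0,0,0],[0,0.1,-1,0,0,0,0],[0,0.1,-2,0,0,0,0],[0,0.1,-3.5,0,0,0,0],[0,0.1,-6,0,0,0,0]]';python3 -m crank '[[0,0,-3,0,0,-5,0],[0,0,-6,0,0,-5,0],[0,0,-6,0,0,-5,0]]';python3 g.py .506 -.081 .145 85.4; python3 - <<'E'
from h import *
c=read_camera("wrist"); cv2.imwrite("pics/w5.png",c["frame"][:,:,::-1])
c=read_camera("scene"); cv2.imwrite("pics/s5.png",c["frame"][:,:,::-1])
E
```

```text
time: 5.85
tool_pos: [0.5614, -0.362, 0.1195]
tool_rot: [-3.141, -0.001, 2.059]
contact_force: [0.4, -0.6, 0.3]
opening: 0.0087
time: 6.22
tool_pos: [0.563, -0.363, 0.1827]
tool_rot: [3.14, 0.006, 2.146]
contact_force: [0.6, 0.0, -0.9]
opening: 0.009
t 6.22 pos [ 0.563  -0.363   0.1827] rpy [179.9    0.37 122.96] q [-0.69  0.66  1.17 -0.    1.3  -1.26] F [ 0.6  0.  -0.9] M [-0.11  0.07  0.02] op 0.009
shift cm [26.79 10.56  3.61] rot deg [ 0.21  0.32 37.56]
```

View pics/w5.png

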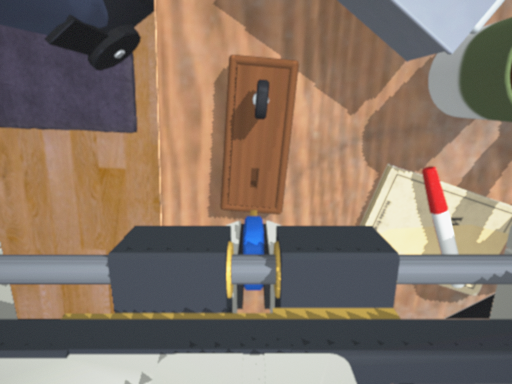

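View pics/s5.png

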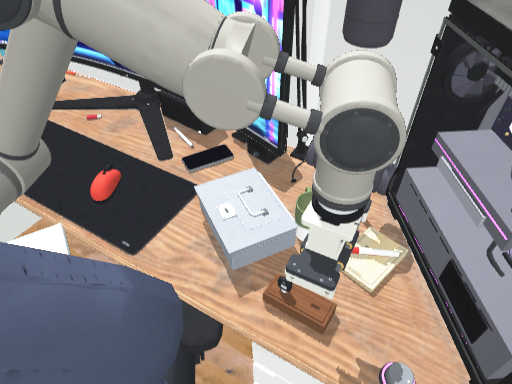

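```bash
python3 -m crank '[[5,2,0,0,0,7,0],[10,4,0.5,0,0,14,0],[15,6,1,0,0,21,0],[20,8,1.5,0,0,28,0],[25,9.8,2,0,0,35,0]]';python3 -m crank '[[1,-1,0,0,0,2,0],[1,-1,0,0,0,2,0]]';python3 g.py .506 -.081 .16 85.4; python3 - <<'E'
from h import *
c=read_camera("wrist"); cv2.imwrite("pics/w6.png",c["frame"][:,:,::-1]);np.savez('w6.npz',**c)
E
```

```text
time: 6.95
tool_pos: [0.5068, -0.0969, 0.1573]
tool_rot: [-3.139, -0.001, 1.531]
contact_force: [0.9, 0.2, -1.2]
opening: 0.0089
time: 7.2
tool_pos: [0.4975, -0.0874, 0.1578]
tool_rot: [-3.139, -0.001, 1.503]
contact_force: [0.6, 0.1, -0.7]
opening: 0.0087
t 7.2 pos [ 0.4975 -0.0874  0.1578] rpy [-1.7986e+02 -3.0000e-02  8.6100e+01] q [-0.33  0.4   1.7  -0.    1.04 -0.26] F [ 0.6  0.1 -0.7] M [-0.13  0.05  0.02] op 0.0087
shift cm [ 0.7   0.8  -0.22] rot deg [-0.14 -0.03  0.7 ]
```

View pics/w6.png

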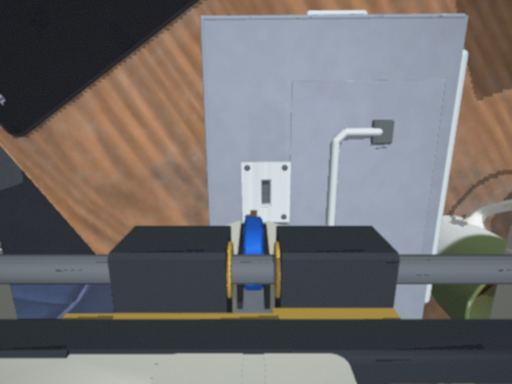

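The lock plate is just ahead, with the slot at about (266,192). The held key's tip is at about (254,211).

```bash
python3 - <<'E'
import cv2
a=cv2.imread('pics/w6.png')
cv2.imwrite('pics/w6a.png',cv2.resize(a[150:250,215:310],None,fx=6,fy=6,interpolation=cv2.INTER_CUBIC))
E
```

```text
(no output)
```

View pics/w6a.png

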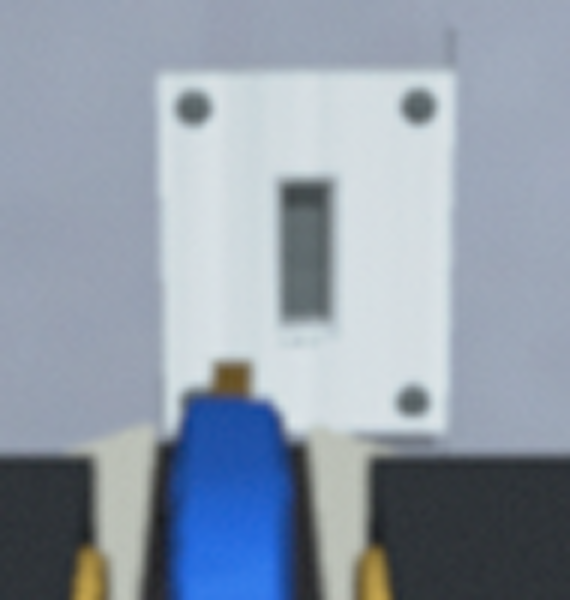

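```bash
cat > k.py <<'E'
from h import *
from scipy.spatial.transform import Rotation as Ro
np.set_printoptions(precision=4,suppress=True)
def keyproj(c,h=.0248,dx=0,dy=0):
    "project key points (tool frame coords) in wrist image; tool pose from state"
    s=robot.observe(); R=Ro.from_euler('xyz',s["tool_rot"]).as_matrix(); p=s["tool_pos"]
    P={"tip+":(.0045,0,.0215+h),"tip-":(-.0045,0,.0215+h),"tipL":(.0045,-.0008,.0215+h),"tipR":(.0045,.0008,.0215+h),"bit+":(.008,0,.0165+h),"bitL":(.008,-.002,.0165+h),"bitR":(.008,.002,.0165+h),"head+":(.015,0,h-.022)}
    for k,v in P.items(): print(k,proj(c,p+R@(np.array(v)+[dx,dy,0])))
E
python3 - <<'E'
from k import *
c=dict(np.load('w6.npz')); 
keyproj(c)
L=onz(c,(265.5,191.25),.0795); print("lock",L)
a=[onz(c,(214.58+u/6,149.58+v/6),.0795) for u,v in((278,322),(282,178),(330,322),(332,178))]
for i in(0,2):
  v=a[i+1]-a[i];print(np.linalg.norm(v),np.degrees(np.arctan2(v[1],v[0]))-90)
a=[onz(c,(214.58+u/6,149.58+v/6),.0795) for u,v in((193,107),(418,106),(413,400))]
v=a[1]-a[0];print("screws x dir",np.degrees(np.arctan2(v[1],v[0])));v=a[1]-a[2];print(np.degrees(np.arctan2(v[1],v[0]))-90)
a=[onz(c,(203,18),.077),onz(c,(466,15),.077)];v=a[1]-a[0];print("box left edge",a,np.degrees(np.arctan2(v[1],v[0])))
E
```

```text
tip+ [254.7196 215.0371]
tip- [254.7019 228.7518]
tipL [253.4133 215.0366]
tipR [256.026  215.0376]
bit+ [254.7565 212.3174]
bitL [251.3918 212.3163]
bitR [258.1213 212.3186]
head+ [255.0713 225.1524]
lock [ 0.5066 -0.0782  0.0795]
0.017552492858203286 -5.090457123254097
0.017547490973484767 -3.923583335516213
screws x dir -3.652181888179883
-3.4328525477801293
box left edge [array([0.4745, 0.0353, 0.077 ]), array([0.6371, 0.0257, 0.077 ])] -3.3824340792508414
```

```bash
python3 g.py .5074 -.0799 .138 85.9;  python3 -m crank '[[0.4,0.5,1,0,0,0.2,0],[0.8,1,2,0,0,0.2,0],[0.8,1,2,0,0,0.2,0],[0.8,1,2,0,0,0.2,0]]';python3 g.py .5074 -.0799 .138 85.9; python3 - <<'E'
from k import *
c=read_camera("wrist"); cv2.imwrite("pics/w7.png",cv2.resize(c["frame"][150:250,215:310,::-1],None,fx=6,fy=6,interpolation=cv2.INTER_CUBIC));np.savez('w7.npz',**c)
keyproj(c)
c=read_camera("side"); cv2.imwrite("pics/si7.png",cv2.resize(c["frame"][150:290,150:350,::-1],None,fx=4,fy=4,interpolation=cv2.INTER_CUBIC))
c=read_camera("scene"); cv2.imwrite("pics/sc7.png",cv2.resize(c["frame"][150:290,150:350,::-1],None,fx=4,fy=4,interpolation=cv2.INTER_CUBIC))
E
```

```text
t 7.25 pos [ 0.4983 -0.0883  0.1581] rpy [-1.7993e+02 -1.0000e-02  8.6070e+01] q [-0.33  0.4   1.7  -0.    1.04 -0.26] F [-0.1 -0.8 -0.3] M [-0.14  0.08 -0.01] op 0.0086
shift cm [0.9  0.85 2.01] rot deg [-0.07 -0.01  0.17]
time: 7.75
tool_pos: [0.5092, -0.0813, 0.1384]
tool_rot: [-3.141, -0.0, 1.497]
contact_force: [0.6, 0.8, -0.9]
opening: 0.0089
t 7.75 pos [ 0.5092 -0.0813  0.1384] rpy [-1.7997e+02 -1.0000e-02  8.5780e+01] q [-0.31  0.44  1.7   0.    1.   -0.23] F [ 0.6  0.8 -0.9] M [-0.09  0.01  0.02] op 0.0089
shift cm [ 0.13 -0.19  0.04] rot deg [-0.03 -0.01 -0.12]
tip+ [253.32   213.6891]
tip- [253.3269 227.433 ]
tipL [252.0122 213.6897]
tipR [254.6277 213.6885]
bit+ [253.3181 210.9283]
bitL [249.9496 210.9298]
bitR [256.6866 210.9268]
head+ [253.3196 223.4437]
```

View pics/w7.png

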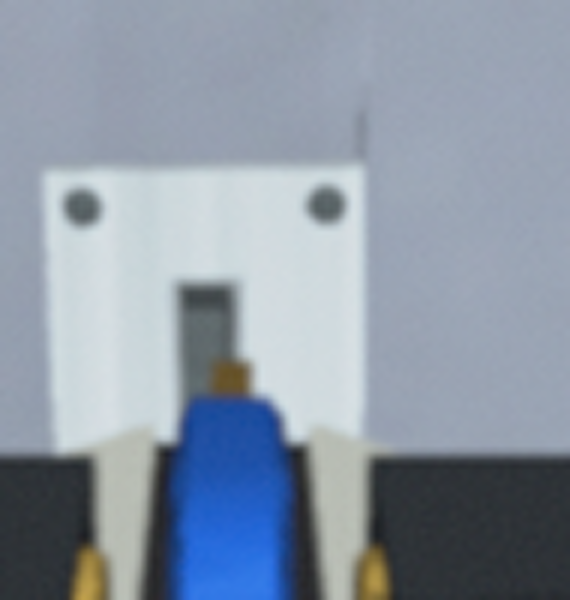

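View pics/si7.png

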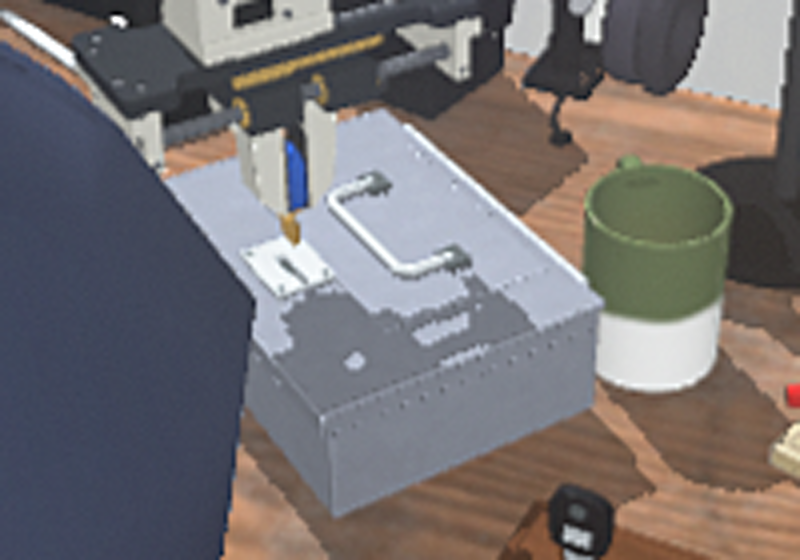

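View pics/sc7.png

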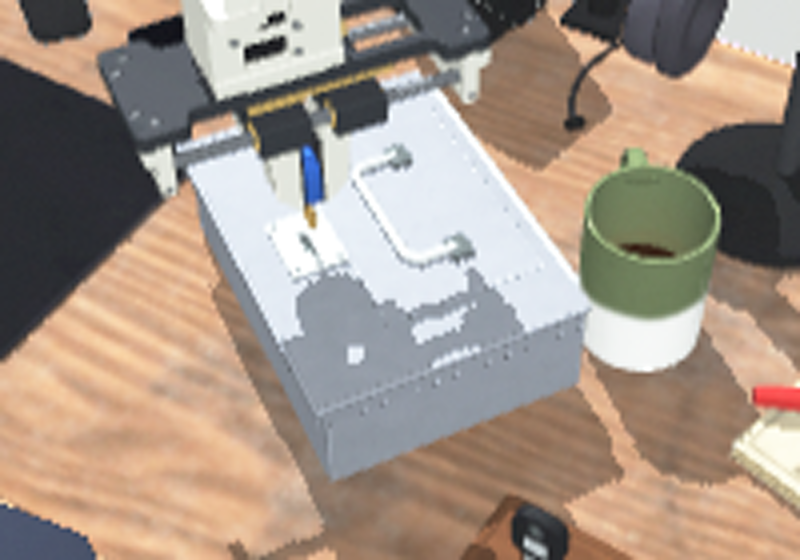

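```bash
python3 - <<'E'
from k import *
c=dict(np.load('w7.npz'))
f=lambda u,v:(214.58+u/6,149.58+v/6)
e=onz(c,f(207,284),.0795); th=np.radians(90-4.1); L=e-.009*np.array([np.cos(th),np.sin(th),0]); print("far end",e,"lock",L)
a=[onz(c,f(82,206),.0795),onz(c,f(326,204),.0795)];print("screws",a,np.degrees(np.arctan2(*(a[1]-a[0])[[1,0]])))
a=[onz(c,f(43,168),.0795),onz(c,f(57,440),.0795),onz(c,f(364,163),.0795),onz(c,f(364,440),.0795)];print("edges yaw",[np.degrees(np.arctan2(*(a[i]-a[i+1])[[1,0]]))-90 for i in(0,2)])
for dx in(0,.001,.002): keyproj(c,dx=dx) if dx==.001 else None
# bit seen edge: 
s=robot.observe();z=s["tool_pos"][2]-.0248-.0165
print("bit far edge seen",onz(c,f(231,362),z),"tcp",s["tool_pos"])
E
```

```text
far end [ 0.5073 -0.0698  0.0795] lock [ 0.5067 -0.0787  0.0795]
screws [array([ 0.4947, -0.0602,  0.0795]), array([ 0.5206, -0.0619,  0.0795])] -3.763755881520742
edges yaw [np.float64(-2.857853614591207), np.float64(-3.212611770150005)]
tip+ [253.3826 212.2519]
tip- [253.3882 226.0501]
tipL [252.0713 212.2522]
tipR [254.6939 212.2516]
bit+ [253.3787 209.4389]
bitL [250.0009 209.4397]
bitR [256.7566 209.438 ]
head+ [253.3564 221.6043]
bit far edge seen [ 0.5097 -0.0726  0.0977] tcp [ 0.5092 -0.0813  0.139 ]
```

```bash
python3 g.py .5067 -.0794 .130 86.2; python3 -m crank '[[0.17,-0.26,0,0,0,-0.3,0],[0.17,-0.26,0.6,0,0,-0.3,0],[0.17,-0.26,0.6,0,0,-0.3,0],[0.17,-0.26,0.6,0,0,-0.3,0]]';python3 g.py .5067 -.0794 .130 86.2; python3 - <<'E'
from k import *
c=read_camera("wrist"); cv2.imwrite("pics/w8.png",cv2.resize(c["frame"][150:250,215:310,::-1],None,fx=6,fy=6,interpolation=cv2.INTER_CUBIC));np.savez('w8.npz',**c)
c=read_camera("scene"); cv2.imwrite("pics/sc8.png",cv2.resize(c["frame"][180:240,200:270,::-1],None,fx=8,fy=8,interpolation=cv2.INTER_CUBIC))
E
```

```text
t 7.9 pos [ 0.5092 -0.0813  0.139 ] rpy [179.97   0.    85.78] q [-0.31  0.44  1.7   0.    1.   -0.23] F [ 0.6 -0.2 -0.9] M [-0.15  0.09 -0.01] op 0.0088
shift cm [ 0.17 -0.27  0.9 ] rot deg [ 0.03  0.   -0.42]
time: 8.4
tool_pos: [0.5066, -0.0793, 0.1326]
tool_rot: [-3.141, -0.0, 1.502]
contact_force: [-0.4, -0.6, -0.3]
opening: 0.0087
t 8.4 pos [ 0.5066 -0.0793  0.1326] rpy [-1.7999e+02 -1.0000e-02  8.6080e+01] q [-0.3   0.44  1.71  0.    0.98 -0.24] F [-0.4 -0.6 -0.3] M [-0.09  0.06 -0.02] op 0.0087
shift cm [-0.01  0.01  0.26] rot deg [-0.01 -0.01 -0.12]
```

View pics/w8.png

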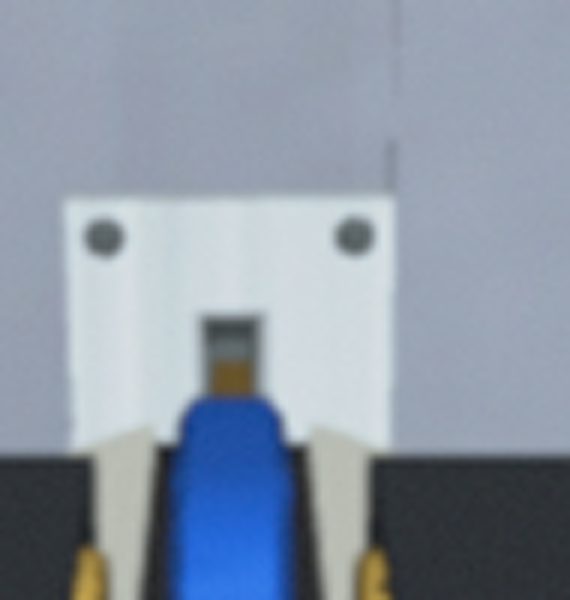

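View pics/sc8.png

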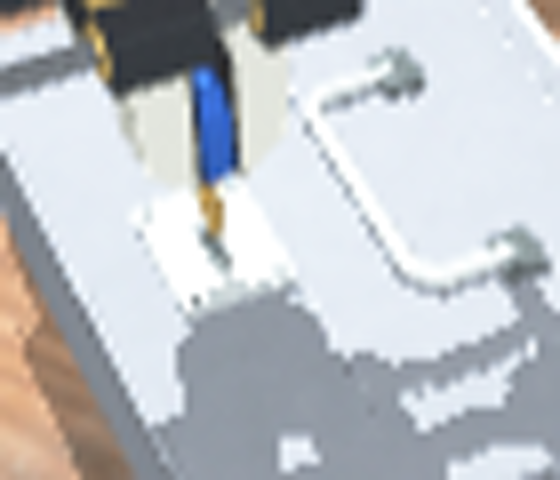

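```bash
python3 -m crank '[[0,0,0.3,0,0,0,0],[0,0,0.6,0,0,0,0],[0,0,0.9,0,0,0,0],[0,0,1.1,0,0,0,0]]' 50;python3 g.py .5067 -.0794 .1043 86.2
```

```text
time: 9.0
tool_pos: [0.5066, -0.0792, 0.1214]
tool_rot: [-3.141, -0.0, 1.502]
contact_force: [0.5, -0.1, 0.5]
opening: 0.0086
t 9.0 pos [ 0.5066 -0.0792  0.1214] rpy [-1.7998e+02 -1.0000e-02  8.6080e+01] q [-0.3   0.46  1.73  0.    0.96 -0.24] F [ 0.5 -0.1  0.5] M [-0.07  0.07  0.03] op 0.0086
shift cm [-0.01  0.01  1.71] rot deg [-0.02 -0.01 -0.12]
```

```bash
python3 -m crank '[[0,0,0.2,0,0,0,0],[0,0,0.4,0,0,0,0],[0,0,0.4,0,0,0,0]]';python3 -m crank '[[0,0,0.15,0,0,0,0],[0,0,0.3,0,0,0,0],[0,0,0.3,0,0,0,0]]';python3 g.py .5067 -.0794 .1043 86.2
```

```text
time: 9.38
tool_pos: [0.5066, -0.0792, 0.1176]
tool_rot: [-3.141, -0.0, 1.502]
contact_force: [-0.1, -0.7, -1.2]
opening: 0.0089
time: 9.75
tool_pos: [0.5061, -0.0791, 0.1144]
tool_rot: [-3.14, -0.0, 1.503]
contact_force: [-2.9, -0.2, -0.4]
opening: 0.0085
t 9.75 pos [ 0.5061 -0.0791  0.1144] rpy [-1.7992e+02 -2.0000e-02  8.6090e+01] q [-0.3   0.47  1.73 -0.    0.94 -0.24] F [-2.9 -0.2 -0.4] M [-0.08  0.59  0.07] op 0.0085
shift cm [-0.03  0.06  1.01] rot deg [-0.08 -0.02 -0.11]
```

```bash
python3 -m crank '[[0,-0.02,0.15,0,0,0,0],[0,-0.02,0.3,0,0,0,0],[0,-0.02,0.3,0,0,0,0]]';python3 -m crank '[[0,0,0.15,0,0,0,0],[0,0,0.3,0,0,0,0],[0,0,0.3,0,0,0,0]]';python3 g.py .5067 -.0794 .1043 86.2
```

```text
time: 10.12
tool_pos: [0.5062, -0.0792, 0.1114]
tool_rot: [-3.141, -0.0, 1.503]
contact_force: [-2.7, -0.1, -1.1]
opening: 0.0086
time: 10.5
tool_pos: [0.507, -0.0793, 0.1088]
tool_rot: [3.14, 0.0, 1.502]
contact_force: [-0.8, 0.5, 0.9]
opening: 0.0088
t 10.5 pos [ 0.507  -0.0793  0.1088] rpy [1.7992e+02 1.0000e-02 8.6090e+01] q [-0.3   0.47  1.74  0.    0.93 -0.24] F [-0.8  0.5  0.9] M [-0.06  0.2   0.02] op 0.0088
shift cm [-0.01 -0.03  0.45] rot deg [ 0.08  0.01 -0.11]
```

```bash
python3 -m crank '[[0,0,0.15,0,0,0,0],[0,0,0.3,0,0,0,0],[0,0,0.3,0,0,0,0]]';python3 -m crank '[[0,0,0.1,0,0,0,0],[0,0,0.2,0,0,0,0],[0,0,0.2,0,0,0,0]]';python3 g.py .5067 -.0794 .1043 86.2;python3 - <<'E'
from k import *
c=read_camera("wrist"); cv2.imwrite("pics/w9.png",cv2.resize(c["frame"][150:250,215:310,::-1],None,fx=6,fy=6,interpolation=cv2.INTER_CUBIC))
c=read_camera("scene"); cv2.imwrite("pics/sc9.png",cv2.resize(c["frame"][180:240,200:270,::-1],None,fx=8,fy=8,interpolation=cv2.INTER_CUBIC))
E
```

```text
time: 10.88
tool_pos: [0.5069, -0.0793, 0.1054]
tool_rot: [3.141, -0.0, 1.502]
contact_force: [1.3, 0.2, -3.0]
opening: 0.0089
time: 11.25
tool_pos: [0.5069, -0.0793, 0.104]
tool_rot: [3.14, 0.0, 1.502]
contact_force: [0.6, -0.2, 3.7]
opening: 0.0085
t 11.25 pos [ 0.5069 -0.0793  0.104 ] rpy [1.7993e+02 1.0000e-02 8.6080e+01] q [-0.3   0.48  1.75  0.    0.91 -0.24] F [ 0.6 -0.2  3.7] M [-0.05 -0.05  0.02] op 0.0085
shift cm [-0.01 -0.02 -0.03] rot deg [ 0.07  0.01 -0.12]
```

View pics/sc9.png

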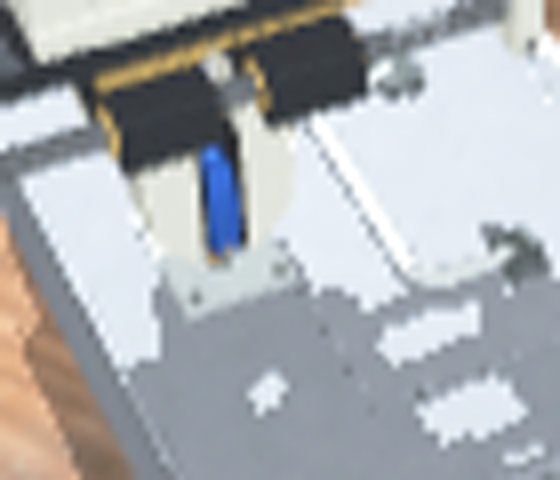

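View pics/w9.png

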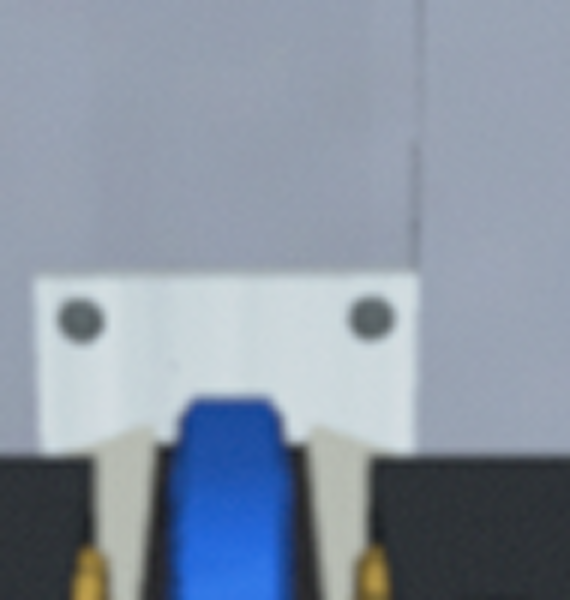

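The collar is down at the plate and the head hasn't slipped in the jaws: its top edge is still at crop row 398, as before. I'll press a bit more, with a small rock, to confirm it's seated.

```bash
python3 -m crank '[[0,0,0.1,1,0,0,0],[0,0,0.15,-1,0,0,0],[0,0,0.15,0,0,0,0],[0,0,0.15,0,0,0,0]]';python3 g.py .5067 -.0794 .1043 86.2
```

```text
time: 11.85
tool_pos: [0.5068, -0.0793, 0.1038]
tool_rot: [3.14, 0.0, 1.503]
contact_force: [-3.8, 0.7, 16.9]
opening: 0.0089
t 11.85 pos [ 0.5068 -0.0793  0.1038] rpy [1.7993e+02 2.0000e-02 8.6090e+01] q [-0.3   0.48  1.75 -0.    0.91 -0.24] F [-3.8  0.7 16.9] M [0.16 0.69 0.02] op 0.0089
shift cm [-0.01 -0.01 -0.05] rot deg [ 0.07  0.02 -0.11]
```

```bash
python3 -m crank '[[0,0,-0.1,0,0,0,0],[0,0,-0.1,0,0,6,0],[0.01,0,-0.1,0,0,12,0],[0.02,0,-0.1,0,0,18,0],[0.02,0,-0.1,0,0,18,0]]' 55;python3 g.py .5067 -.0794 .1043 -4
```

```text
time: 12.48
tool_pos: [0.5066, -0.0793, 0.1039]
tool_rot: [3.141, 0.0, 1.187]
contact_force: [-1.4, -0.1, 9.8]
opening: 0.0087
t 12.47 pos [ 0.5066 -0.0793  0.1039] rpy [1.7996e+02 1.0000e-02 6.8030e+01] q [-0.3   0.48  1.75 -0.    0.91  0.08] F [-1.4 -0.1  9.8] M [-0.13  0.37  0.04] op 0.0087
shift cm [-0.01  0.01 -0.04] rot deg [ 4.000e-02 -1.000e-02  7.203e+01]
```

```bash
python3 -m crank '[[0,0,-0.03,0,0,9,0],[0,-0.02,-0.05,0,0,18,0],[0,-0.03,-0.05,0,0,27,0],[0,-0.05,-0.05,0,0,36,0],[0,-0.05,-0.05,0,0,36,0]]';python3 g.py .5067 -.0794 .1043 -8
```

```text
time: 13.1
tool_pos: [0.5059, -0.0788, 0.1039]
tool_rot: [-3.141, 0.0, 0.558]
contact_force: [-1.1, 0.7, 4.8]
opening: 0.0086
t 13.1 pos [ 0.5059 -0.0788  0.1039] rpy [-1.7999e+02  1.0000e-02  3.1990e+01] q [-0.3   0.48  1.75 -0.    0.91  0.71] F [-1.1  0.7  4.8] M [-0.1   0.2   0.04] op 0.0086
shift cm [ 0.03  0.09 -0.04] rot deg [-1.000e-02  1.000e-02  3.999e+01]
```

```bash
python3 -m crank '[[0,0,0,0,0,10,0],[0,-0.02,0,0,0,20,0],[0,-0.03,0,0,0,30,0],[0,-0.03,0,0,0,40,0],[0,-0.03,0,0,0,40,0]]';python3 g.py .5067 -.0794 .1043 -8
```

```text
time: 13.72
tool_pos: [0.5058, -0.0782, 0.1039]
tool_rot: [-3.141, 0.0, -0.14]
contact_force: [-0.8, 1.6, 6.6]
opening: 0.0088
t 13.72 pos [ 0.5058 -0.0782  0.1039] rpy [-1.7996e+02  2.0000e-02 -8.0200e+00] q [-0.3   0.48  1.75  0.    0.91  1.41] F [-0.8  1.6  6.6] M [0.35 0.23 0.08] op 0.0088
shift cm [ 0.11  0.11 -0.04] rot deg [-0.04  0.02 -0.02]
```

```bash
python3 -m crank '[[0,0,-0.15,0,0,0,0],[0.05,0,-0.35,-0.1,-1,0,0],[0.12,0,-0.55,-0.15,-2,0,0],[0.18,0,-0.8,-0.2,-3,0,0],[0.18,0,-0.8,-0.2,-3,0,0]]' 58;python3 g.py .5067 -.0794 .1043 -8; python3 - <<'E'
from k import *
c=read_camera("scene"); cv2.imwrite("pics/sc10.png",cv2.resize(c["frame"][150:290,150:350,::-1],None,fx=4,fy=4,interpolation=cv2.INTER_CUBIC))
E
```

```text
time: 14.35
tool_pos: [0.5072, -0.0784, 0.1114]
tool_rot: [3.139, 0.055, -0.138]
contact_force: [-1.6, 5.5, -5.1]
opening: 0.0086
t 14.35 pos [ 0.5072 -0.0784  0.1114] rpy [179.84   3.13  -7.91] q [-0.3   0.5   1.69 -0.01  1.01  1.42] F [-1.6  5.5 -5.1] M [0.92 0.3  0.03] op 0.0086
shift cm [0.   0.11 0.71] rot deg [0.16 3.13 0.09]
```

View pics/sc10.png

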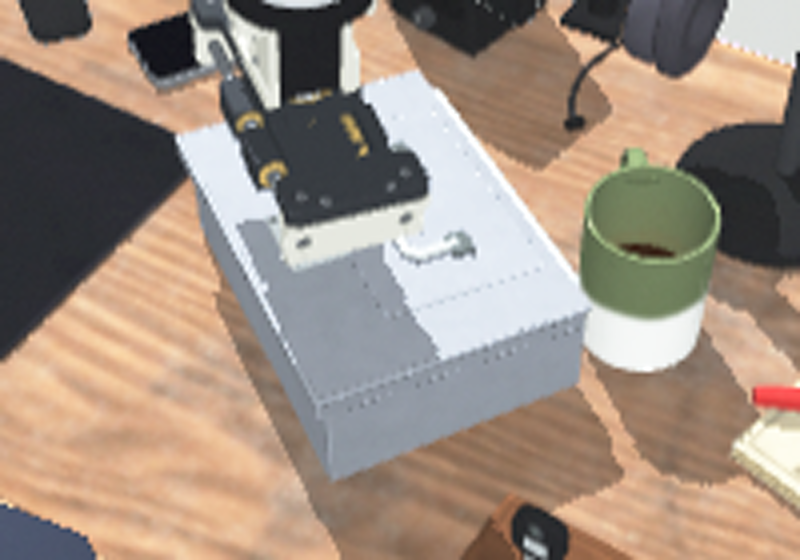

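```bash
python3 -m crank '[[0,-0.08,0,0,0,0,0],[0.09,-0.08,-0.33,-0.1,-1.5,0,0],[0.18,-0.08,-0.65,-0.2,-3,0,0],[0.29,-0.08,-0.97,-0.3,-4.5,0,0],[0.4,-0.08,-1.3,-0.4,-6,0,0]]';python3 g.py .5067 -.0794 .1043 -8; python3 - <<'E'
from k import *
c=read_camera("scene"); cv2.imwrite("pics/sc11.png",cv2.resize(c["frame"][150:290,150:350,::-1],None,fx=4,fy=4,interpolation=cv2.INTER_CUBIC))
c=read_camera("wrist"); cv2.imwrite("pics/w11.png",c["frame"][:,:,::-1])
E
```

```text
time: 15.02
tool_pos: [0.512, -0.0786, 0.1245]
tool_rot: [3.131, 0.159, -0.139]
contact_force: [-1.7, 3.8, -4.8]
opening: 0.0089
t 15.03 pos [ 0.512  -0.0786  0.1245] rpy [179.4    9.09  -7.97] q [-0.28  0.54  1.58 -0.04  1.18  1.44] F [-1.7  3.8 -4.8] M [ 0.63  0.28 -0.02] op 0.0089
shift cm [-0.19  0.13  2.07] rot deg [0.6  9.09 0.08]
```

View pics/sc11.png

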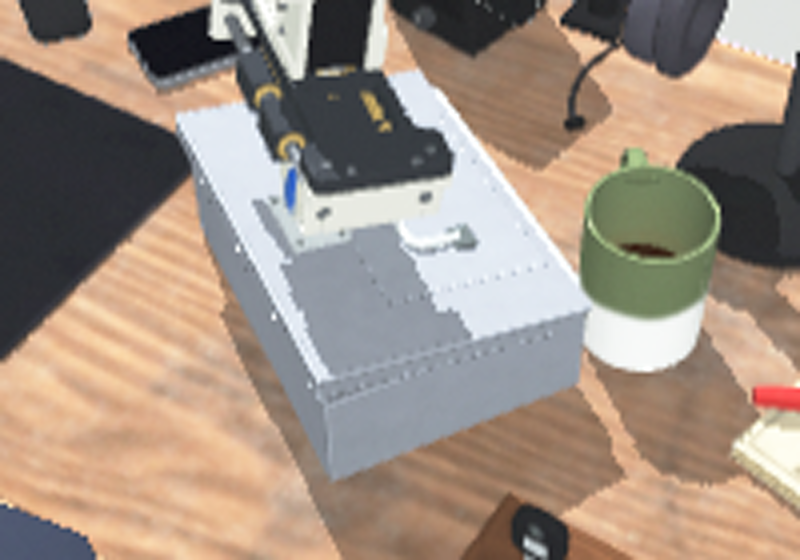

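View pics/w11.png

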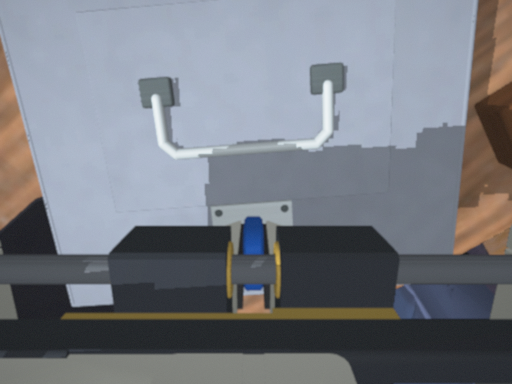

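```bash
python3 -m crank '[[0.06,-0.05,-0.22,-0.05,-1,0,0],[0.12,-0.05,-0.43,-0.1,-2,0,0],[0.18,-0.05,-0.65,-0.2,-3,0,0],[0.18,-0.05,-0.65,-0.2,-3,0,0]]';python3 g.py .5067 -.0794 .1043 -8; python3 - <<'E'
from k import *
c=read_camera("scene"); np.savez('sc12.npz',**c); cv2.imwrite("pics/sc12.png",cv2.resize(c["frame"][150:290,180:310,::-1],None,fx=4.2,fy=4.2,interpolation=cv2.INTER_CUBIC))
c=read_camera("side"); np.savez('si12.npz',**c); cv2.imwrite("pics/si12.png",cv2.resize(c["frame"][170:290,200:310,::-1],None,fx=4.8,fy=4.8,interpolation=cv2.INTER_CUBIC))
E
```

```text
time: 15.62
tool_pos: [0.515, -0.0787, 0.1306]
tool_rot: [3.127, 0.211, -0.14]
contact_force: [-3.4, 0.4, -3.7]
opening: 0.0087
t 15.62 pos [ 0.515  -0.0787  0.1306] rpy [179.16  12.08  -8.  ] q [-0.27  0.57  1.52 -0.04  1.26  1.45] F [-3.4  0.4 -3.7] M [0.01 0.76 0.1 ] op 0.0087
shift cm [-0.25  0.14  2.74] rot deg [ 0.84 12.08  0.09]
```

View pics/sc12.png

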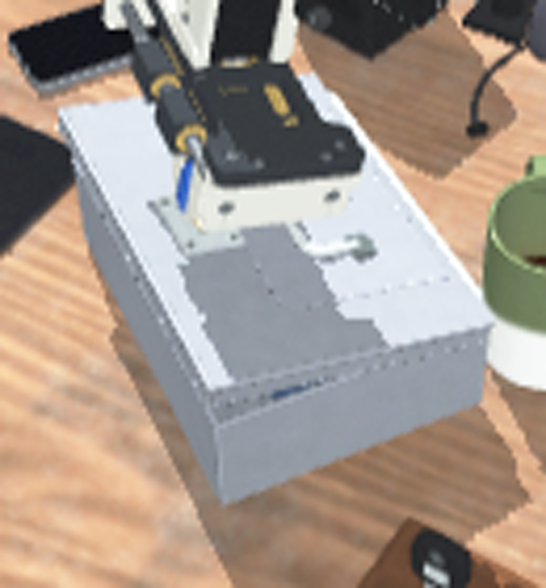

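View pics/si12.png

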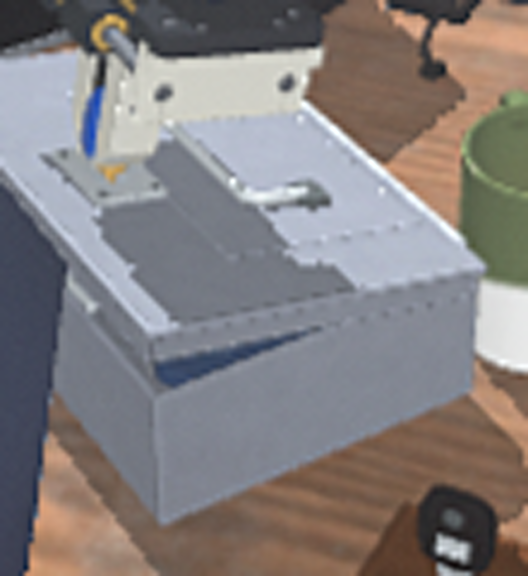

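```bash
python3 - <<'E'
from k import *
S=dict(np.load('sc12.npz'));D=dict(np.load('si12.npz'))
uS=(179.6+213/4.2,149.6+390/4.2);uD=(199.6+148/4.8,169.6+337/4.8)
print("tri",tri([ray(S,uS),ray(D,uD)]))
# intersect rays with box side plane (through FR-BR, vertical)
n=np.array([np.sin(np.radians(-4)),-np.cos(np.radians(-4)),0])
for c,u in((S,uS),(D,uD)):
    # also the closed position
    o,d=ray(c,u)
    for y0 in((.4595,-.191),): print(o+d*((np.array([*y0,0])-o)@n)/(d@n))
s=lambda u,v:(184.65+u/3.3,159.65+v/3.3); d2=lambda u,v:(194.65+u/3.5,169.65+v/3.5)
print("closed",tri([ray(S,s(148,305)),ray(D,d2(123,295))]))
for c,u in((S,s(148,305)),(D,d2(123,295))):
    o,d=ray(c,u); print(o+d*((np.array([.4595,-.191,0])-o)@n)/(d@n))
E
```

```text
tri [ 0.4651 -0.1858  0.1029]
[ 0.4636 -0.1913  0.1096]
[ 0.4612 -0.1911  0.1087]
closed [ 0.4637 -0.1817  0.066 ]
[ 0.46   -0.191   0.0793]
[ 0.4582 -0.1909  0.0754]
```

```bash
python3 -m crank '[[0,0,-0.15,-0.05,-0.7,0,0],[0,0,-0.15,-0.05,-0.7,0,0],[0,0,-0.15,-0.05,-0.7,0,0],[0,0,-0.15,-0.05,-0.7,0,0]]';python3 g.py .5067 -.0794 .1043 -8; python3 - <<'E'
from k import *
for n in("scene","side","wrist"):
    c=read_camera(n); cv2.imwrite(f"pics/{n}13.png",c["frame"][:,:,::-1]); np.savez(n+'13.npz',**c)
cv2.imwrite("pics/si13.png",cv2.resize(c["frame"][:1,:1],None,fx=1,fy=1))
c=dict(np.load('side13.npz'));cv2.imwrite("pics/si13.png",cv2.resize(c["frame"][170:290,200:310,::-1],None,fx=4.8,fy=4.8,interpolation=cv2.INTER_CUBIC))
E
```

```text
time: 16.23
tool_pos: [0.5157, -0.0787, 0.1321]
tool_rot: [3.126, 0.221, -0.14]
contact_force: [-3.1, -1.7, -4.7]
opening: 0.0089
t 16.23 pos [ 0.5157 -0.0787  0.1321] rpy [179.12  12.67  -8.01] q [-0.27  0.57  1.51 -0.05  1.28  1.45] F [-3.1 -1.7 -4.7] M [-0.32  0.46  0.14] op 0.0089
shift cm [-0.25  0.15  2.91] rot deg [ 0.87 12.67  0.08]
```

View pics/si13.png

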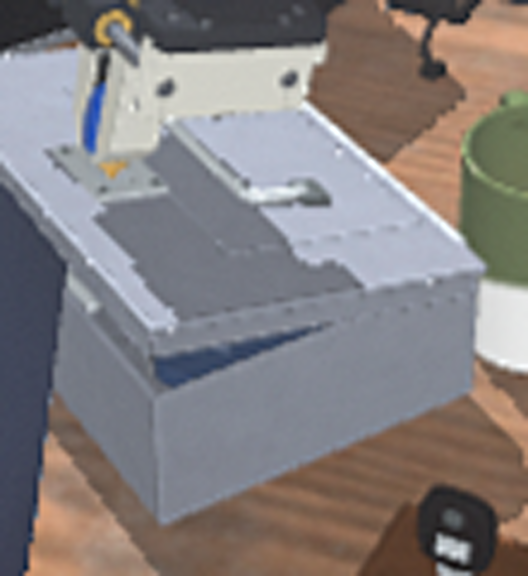

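View pics/scene13.png

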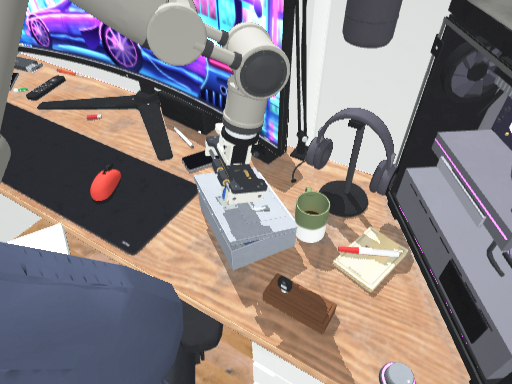

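View pics/wrist13.png

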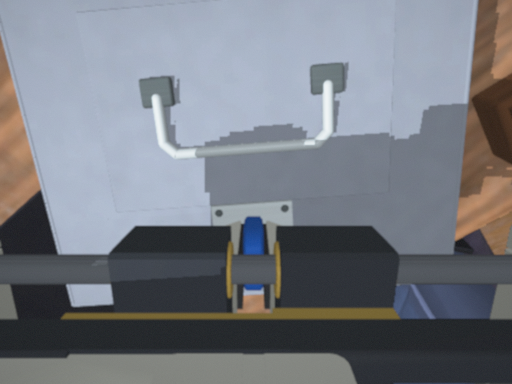

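The lid is up, the jaws are a quarter turn round relative to the plate, the black key is in the stand, and the mug and phone haven't moved. Next is a one-second hold check, then the hand-in.

```bash
python3 -m crank '[[0,0,0,0,0,0,0],[0,0,0,0,0,0,0],[0,0,0,0,0,0,0],[0,0,0,0,0,0,0],[0,0,0,0,0,0,0]]';python3 - <<'E'
from k import *
n=np.array([np.sin(np.radians(-4)),-np.cos(np.radians(-4)),0])
D=read_camera("side"); a=cv2.absdiff(D["frame"],np.load("side13.npz")["frame"])[170:290,200:310]; print("max/mean change",a.max(),a.mean())
o,d=ray(D,(199.6+148/4.8,169.6+334/4.8)); print("corner",o+d*((np.array([.4595,-.191,0])-o)@n)/(d@n))
s=robot.observe();print(s["tool_pos"],s["contact_force"],s["torque"],s["opening"])
print(robot.hand_in())
E
```

```text
time: 17.0
tool_pos: [0.5157, -0.0787, 0.1321]
tool_rot: [3.126, 0.221, -0.14]
contact_force: [-2.3, -3.2, -3.8]
opening: 0.0087
max/mean change 69 1.1345959595959596
corner [ 0.4612 -0.1911  0.1102]
[ 0.5157 -0.0787  0.1321] [-1.4418 -3.3732 -3.9564] [-0.7402  0.3355  0.2828] 0.008909835987828175
the job is handed in; nothing more can be done
None
```

I took the blue key from the stand, pushed it fully home, turned it clockwise and lifted the lid by the key alone. I handed in at about 17 s with the arm still holding the key turned and the lid raised.

- **Seating:** The key went in past the pins with little resistance and stopped hard at the depth worked out for fully home. Pressing 1.5 mm further gave 17 N and almost no movement.
- **Turn:** The gripper turned the key 94°. Allowing for the play in the plug, that leaves the lock at roughly a quarter turn.
- **Lid height:** The arm's position puts the front edge about 36 mm up. The side picture gives about 35 mm when compared with the same corner while the lid was shut. One rough two-camera estimate just before the last small raise came out about 2–3 mm higher than the arm's figure, but it was noisy.
- **Holding:** Over the last 0.6 s before handing in, the arm and grip did not move, and the load stayed at about 4 N, which fits the lid's weight. The sideways force and twist drifted during the hold, to about 3 N and 0.28 N m, and I did not find out why.
- **Bystanders:** In the last wide picture the black key was in the stand, and the mug and phone looked unmoved. I checked these by eye only.

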